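# Put the mixed-up milling tool holders back into their own pockets

### The arm

A 6-joint arm with a two-finger parallel gripper is mounted at the origin on the work surface; the furniture and walls round the work are solid. World frame = base frame: x ahead of the robot, y to its left, z up, the work surface at z = 0. Lengths are in m, angles in rad, forces in N, time in s.
With the tool pointing down it reaches from about 0.3 to 0.875 m from the base axis. Payload 6.4 kg.
Tool frame: the origin (TCP) lies on the centre line of the jaws, within the pads' length; the fingertips stand r.tips_ahead ahead of it and the grasp point (between the pads) lies 6 mm ahead of it (r.tips_ahead is the distance from the TCP to the fingertips, in m); z points along the fingers, y is the line along which they close (so a half turn about z gives the same grasp; the last joint's range is limited). The gripper opens to 88 mm and grips with 3 to 60 N. Pads are 18 mm wide; open, the fingers measure 123 mm over their backs; the gripper's body (75 mm by 187 mm) begins 45 mm behind the grasp point.
Start: joints at [0.972, 0.181, 1.607, -0, 1.354, -0.206], TCP at [0.22, 0.531, 0.264] pointing down, gripper open.
Joint ranges: [-2.99, 2.99], [-0.89, 2.07], [0.3, 2.58], [-1.14, 4.28], [0, 2.63], [-3.12, 3.12]. Speed limits (rad/s): [2.57, 2.57, 3.01, 3.14, 3.14, 3.14].

### API

Orientations are given as a rotation vector (axis times angle).
In Python, from plant import r, viewer, ticket gives the robot as it stands.
- The arm moves only by the tool send_rows, never from a script. Its argument "commands" is a list of rows, each an object with "gripper": the finger opening in mm, from 0 to 88.1; "dp": the shift along the tool's x, y, z scaled (see below), a list of three; "yaw": the turn about the tool's z scaled (see below). A call has 1 to 5 rows; each row is the pose to reach, as a shift and turn from the pose commanded when the call began, along the tool's axes at that moment, turning the shorter way round; what a row does not reach only later rows make up. The controller multiplies each number of a shift by 0.2 m and each number of a turn by 360 degrees. A row lasts 1/12 s, in which the tool goes at most 41.7 mm and 7.16 degrees, less where a joint would pass 70% of its speed; a pose out of reach is approached as far as the arm can. A call with a number of a shift or a turn outside -1 to 1 is refused whole. A call with a gripper value outside its range is refused whole. The fingers move at their own pace and stop on an object; the grip force is fixed at half the most. Time passes only in rows, so rows that repeat a pose let the fingers close. It gives the time, the measured TCP pose, the force, the opening and the grip force at its end, in the units of the state.
- r.observe(): the state, without advancing time (a new reading comes with each control period).
- viewer.snapshot(name): name is "scene" or "top" or "wrist"; returns a dict with "image" (400x640x3 uint8, blue, green, red), "fx", "fy", "cx", "cy" (pixels), "D" ([k1, k2, p1, p2, k3] as OpenCV has them; the pictures are not rectified), "R" (3x3) and "t" (3): a world point X has camera coordinates R X + t; the wrist camera has in their place "hand_eye" (4x4, takes a point from camera to tool coordinates, whose origin is the TCP and whose axes are the flange's). Camera axes: x right, y down, z forward; pixel columns grow to the right and rows downward; lengths in m; the calibration is good to about 2 mm. A picture is of the moment at which its call begins: read the wrist's pose just before it. There is no depth.
- ticket.finish_job(): hands the job in; it is judged then, once.
The state is a dict: "t": time; "joint_positions": joint angles; "joint_vel": joint speeds; "joint_efforts": joint torques, N m; "position": TCP position; "orientation": TCP orientation; "contact_force": force on the tool from outside, world axes, zero at the start; "wrist_torque": the same for the moment, N m; "grip_width": opening from 0.0 (shut) to 1.0 (fully open); "grasp_force": force on a finger pad.
Only numpy, scipy, OpenCV 4.12 (cv2) and the standard library are available. Lean on these libraries where they do the work, as an engineer would, in place of code of your own. Each camera call takes 0.05 s, during which the arm holds its last target. There are 200 camera calls.

### The job

The four milling tool holders in the bench rack have been put back in one another's pockets. Swap them round, parking one in the spare black pocket when you need room, until every holder is seated fully down and upright in the cup of the same colour as its clamping nut and the black pocket is empty again. Never lay a holder down on the bench, and leave the micrometer in front of the rack where it lies.

Things in the scene. Friction and masses are not known exactly. Their poses are not given: they have to be found in the camera images.
- holder_red: milling tool holder with a red nut and a 10 mm flat end mill, upright, 0.3 kg. Origin: on its axis at the flange's underside, which rests on the cup's rim; z up. Above: flange 40 mm across, 0-14 mm; neck 25 mm across; round nut 32 mm across, 32-50 mm (grip it at 40, any turn about z); bare tool to 70 mm. Below: taper 28 mm across, 18 mm at -34, then a 13 mm stud to -48
- holder_blue: milling tool holder with a blue nut and a 12 mm brass-coloured ball-nose mill, upright, 0.3 kg. Origin: on its axis at the flange's underside, which rests on the cup's rim; z up. Above: flange 40 mm across, 0-14 mm; neck 25 mm across; round nut 32 mm across, 32-50 mm (grip it at 40, any turn about z); bare tool to 70 mm. Below: taper 28 mm across, 18 mm at -34, then a 13 mm stud to -48
- holder_yellow: milling tool holder with a yellow nut and a 12 mm pointed spot drill, upright, 0.3 kg. Origin: on its axis at the flange's underside, which rests on the cup's rim; z up. Above: flange 40 mm across, 0-14 mm; neck 25 mm across; round nut 32 mm across, 32-50 mm (grip it at 40, any turn about z); bare tool to 70 mm. Below: taper 28 mm across, 18 mm at -34, then a 13 mm stud to -48
- holder_green: milling tool holder with a green nut and an 8 mm dark stub drill, upright, 0.3 kg. Origin: on its axis at the flange's underside, which rests on the cup's rim; z up. Above: flange 40 mm across, 0-14 mm; neck 25 mm across; round nut 32 mm across, 32-50 mm (grip it at 40, any turn about z); bare tool to 70 mm. Below: taper 28 mm across, 18 mm at -34, then a 13 mm stud to -48
- cup_red: red plastic taper cup, fixed in the grey rack. Origin: centre of its top rim, 60 mm above the bench, where a seated holder's flange rests; z up. Rim 62 mm across, mouth 33 mm, taper about 1.5 mm wider all round than a holder's, open below. A tab with a blank label points to its -x, the rack's front. The five cups stand in one row along y, 78 mm apart, in any order
- cup_blue: blue plastic taper cup, fixed in the grey rack. Origin: centre of its top rim, 60 mm above the bench, where a seated holder's flange rests; z up. Rim 62 mm across, mouth 33 mm, taper about 1.5 mm wider all round than a holder's, open below. A tab with a blank label points to its -x, the rack's front. The five cups stand in one row along y, 78 mm apart, in any order
- cup_yellow: yellow plastic taper cup, fixed in the grey rack. Origin: centre of its top rim, 60 mm above the bench, where a seated holder's flange rests; z up. Rim 62 mm across, mouth 33 mm, taper about 1.5 mm wider all round than a holder's, open below. A tab with a blank label points to its -x, the rack's front. The five cups stand in one row along y, 78 mm apart, in any order
- cup_green: green plastic taper cup, fixed in the grey rack. Origin: centre of its top rim, 60 mm above the bench, where a seated holder's flange rests; z up. Rim 62 mm across, mouth 33 mm, taper about 1.5 mm wider all round than a holder's, open below. A tab with a blank label points to its -x, the rack's front. The five cups stand in one row along y, 78 mm apart, in any order
- cup_black: black plastic taper cup, fixed in the grey rack. Origin: centre of its top rim, 60 mm above the bench, where a seated holder's flange rests; z up. Rim 62 mm across, mouth 33 mm, taper about 1.5 mm wider all round than a holder's, open below. A tab with a blank label points to its -x, the rack's front; the spare pocket, empty at the start
- micrometer: outside micrometer lying flat in front of the rack, 59 x 156 x 18 mm; origin under its middle, long axis y
There are look-alikes about, which are no part of the job. Leave any orange look-alike of the holder_blue alone.

How it is judged:
On the way:
1. one of the holders has been parked in the black cup, seated and let go ((((horizontal distance between holder_red and cup_black below 0.008 m and z of holder_red in the frame of cup_black below 0.004 m and angle between holder_red's own z axis and vertical below 0.08 rad) and contact force between the fingers and holder_red below 0.1 N) or ((horizontal distance between holder_blue and cup_black below 0.008 m and z of holder_blue in the frame of cup_black below 0.004 m and angle between holder_blue's own z axis and vertical below 0.08 rad) and contact force between the fingers and holder_blue below 0.1 N) or ((horizontal distance between holder_yellow and cup_black below 0.008 m and z of holder_yellow in the frame of cup_black below 0.004 m and angle between holder_yellow's own z axis and vertical below 0.08 rad) and contact force between the fingers and holder_yellow below 0.1 N) or ((horizontal distance between holder_green and cup_black below 0.008 m and z of holder_green in the frame of cup_black below 0.004 m and angle between holder_green's own z axis and vertical below 0.08 rad) and contact force between the fingers and holder_green below 0.1 N))), for 0.2 s.
At the end, for the whole second after the job is handed in: each of the four holders stands in the cup of its nut's colour: its origin within 8 mm sideways of the cup's and less than 4 mm above the rim, tilted less than 0.08 rad, released and at rest (so the black cup is empty) (horizontal distance between holder_red and cup_red below 0.008 m and z of holder_red in the frame of cup_red below 0.004 m and angle between each of holder_red, holder_blue, holder_yellow, holder_green's own z axis and vertical below 0.08 rad and linear speed of each of holder_red, holder_blue, holder_yellow, holder_green below 0.02 m/s and contact force between the fingers and holder_red below 0.1 N and horizontal distance between holder_blue and cup_blue below 0.008 m and z of holder_blue in the frame of cup_blue below 0.004 m and contact force between the fingers and holder_blue below 0.1 N and horizontal distance between holder_yellow and cup_yellow below 0.008 m and z of holder_yellow in the frame of cup_yellow below 0.004 m and contact force between the fingers and holder_yellow below 0.1 N and horizontal distance between holder_green and cup_green below 0.008 m and z of holder_green in the frame of cup_green below 0.004 m and contact force between the fingers and holder_green below 0.1 N); the robot touches nothing.
It fails at once if a holder was laid, dropped or stood on the bench (its flange came below 45 mm) (height (world z) of any of holder_red, holder_blue, holder_yellow, holder_green below 0.045 m).
It fails at once if the micrometer was shifted by more than 15 mm (distance of micrometer from where it was at the start of the episode above 0.015 m).
It also fails if it takes over 125 s, if anything falls off the work surface, if the arm or the gripper's body presses on something with over 40 N, if the wrist force passes 120 N, or if a joint passes its speed limit or range.

## Working session

There is one attempt and no reset: what is moved stays moved. The work goes in short steps, Python scripts to look and compute and a tool call to move; the robot and the scene stay as the last step left them, time stands still between calls to the robot, and variables do not carry over. Pictures are saved under pics/ and viewed, at most 14 in all, crops included, and the job is handed in when it is done.

Besides the shell and the picture viewer there is one more tool, called after "Request:" as name([rows], argument=value, ...), one row to a line, values as JSON. send_rows: Moves the arm, as the interface text tells. Shifts and turns lie within -1 to 1; 1 stands for 0.2 m of shift or 360 degrees of turn. Its arguments: {"type":"object","properties":{"commands":{"type":"array","items":{"type":"object","properties":{"gripper":{"type":"number"},"dp":{"type":"array","items":{"type":"number","minimum":-1,"maximum":1}},"yaw":{"type":"number","minimum":-1,"maximum":1}}}}},"required":["commands"]}

```bash
ls; mkdir -p pics
python3 - <<'E'
from plant import r,viewer
import cv2,numpy as np
o=r.observe();print(o, r.tips_ahead)
for n in("scene","top"):
    s=viewer.snapshot(n);cv2.imwrite(f"pics/{n}0.png",s["image"]);print({k:np.round(v,4).tolist() for k,v in s.items() if k!="image"})
    np.savez(f"{n}.npz",**s)
E
```

```text
pics
{'t': 0.0, 'joint_positions': array([ 9.71649282e-01,  1.81513311e-01,  1.60801100e+00, -2.72970440e-05,
        1.35377563e+00, -2.06306981e-01]), 'joint_vel': array([ 0.00077778,  0.00016416,  0.00012967,  0.00057784, -0.00043844,
       -0.00166461]), 'joint_efforts': array([-7.00883120e-04, -4.33865190e+01, -3.41847110e+01,  7.03023118e-02,
        3.83831444e-02, -1.12262721e-04]), 'position': array([0.21982936, 0.5307871 , 0.26282424]), 'orientation': array([-6.12976437e-01, -3.08055325e+00,  2.48314005e-03]), 'contact_force': array([-0.20920771, -0.12586011, -0.50177425]), 'wrist_torque': array([ 0.02383651, -0.01294397, -0.01410859]), 'grasp_force': 0.0, 'grip_width': 0.9991664820754368} 0.025
{'fx': 471.9023, 'fy': 471.9023, 'cx': 315.6954, 'cy': 200.8575, 'D': [-0.029, 0.0, 0.0, 0.0, 0.0], 'R': [[0.8008, -0.5984, -0.0235], [-0.3971, -0.5012, -0.7689], [0.4483, 0.6251, -0.639]], 't': [-0.3995, 0.2573, 0.8193]}
{'fx': 510.8035, 'fy': 510.8035, 'cx': 323.8548, 'cy': 199.9317, 'D': [-0.0252, 0.0, 0.0, 0.0, 0.0], 'R': [[-0.0281, -0.9993, 0.0262], [-0.9972, 0.0262, -0.0699], [0.0692, -0.0281, -0.9972]], 't': [0.0269, 0.4984, 0.966]}
```

View pics/scene0.png

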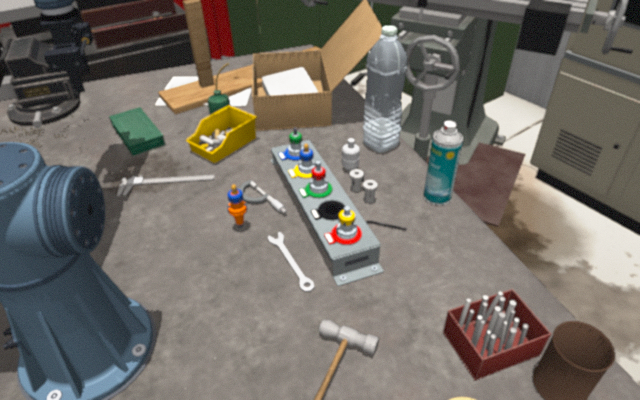

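View pics/top0.png

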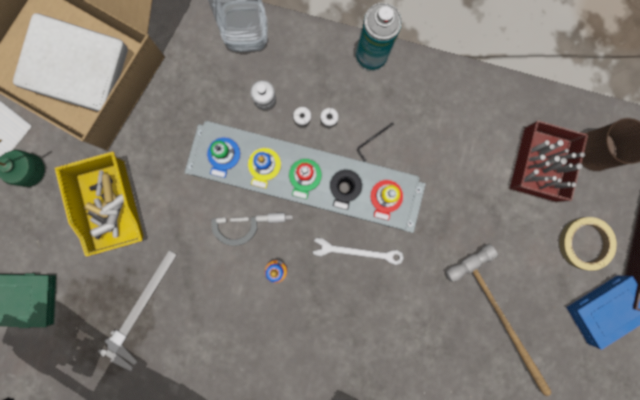

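The rack's pockets, from the left in top view: blue (223,154) with the green nut, yellow (264,165) with the blue nut, green (305,175) with the red nut, black (346,187) empty, and red (387,196) with the yellow nut. There are two blue-nut candidates. The one at (264,163) sits on a grey holder in the rack and fits the description. The one at (275,270) has an orange body standing on the bench, so it is the look-alike. I'll confirm this in a crop.

```bash
cat > h.py <<'E'
import numpy as np,cv2
def K(s): return np.array([[s["fx"],0,s["cx"]],[0,s["fy"],s["cy"]],[0,0,1.]])
def ray(s,uv,R=None,t=None):
    R=s["R"] if R is None else R; t=s["t"] if t is None else t
    n=cv2.undistortPoints(np.array([[uv]],float),K(s),np.array(s["D"],float)).ravel()
    d=R.T@np.array([n[0],n[1],1]); return -R.T@t,d/np.linalg.norm(d)
def atz(s,uv,z,**k):
    c,d=ray(s,uv,**k); return c+d*(z-c[2])/d[2]
def proj(s,X):
    return cv2.projectPoints(np.atleast_2d(X).astype(float),cv2.Rodrigues(np.array(s["R"]))[0],np.array(s["t"]),K(s),np.array(s["D"],float))[0][:,0]
def tri(rays):
    A=sum(np.eye(3)-np.outer(d,d) for c,d in rays);b=sum((np.eye(3)-np.outer(d,d))@c for c,d in rays)
    X=np.linalg.solve(A,b);return X,max(np.linalg.norm(np.cross(X-c,d)) for c,d in rays)
def yaw(o): # angle of tool x in world, tool z down
    M=cv2.Rodrigues(np.array(o["orientation"]))[0]; return np.arctan2(M[1,0],M[0,0]),M
E
python3 - <<'E'
import numpy as np,cv2
from h import *
a=np.load("scene.npz");b=np.load("top.npz")
A=a["image"][120:260,225:385];B=b["image"][115:285,180:430]
A=cv2.resize(A,None,fx=4,fy=4,interpolation=cv2.INTER_CUBIC);B=cv2.resize(B,None,fx=3.2,fy=3.2,interpolation=cv2.INTER_CUBIC)
cv2.imwrite("pics/ca.png",A);cv2.imwrite("pics/cb.png",B)
for n,u in dict(blue=(223,154),yellow=(264,165),green=(305,175),black=(346,187),red=(387,196)).items(): print(n,atz(b,u,.06).round(4),proj(a,atz(b,u,.06)).round(1))
E
```

```text
blue [0.5857 0.1982 0.06  ] [[295.3 152.1]]
yellow [0.5634 0.1231 0.06  ] [[305.7 169.3]]
green [0.543 0.048 0.06 ] [[318.  188.1]]
black [ 0.5188 -0.027   0.06  ] [[330.2 209.7]]
red [ 0.5002 -0.1024  0.06  ] [[346.2 232.9]]
```

View pics/ca.png

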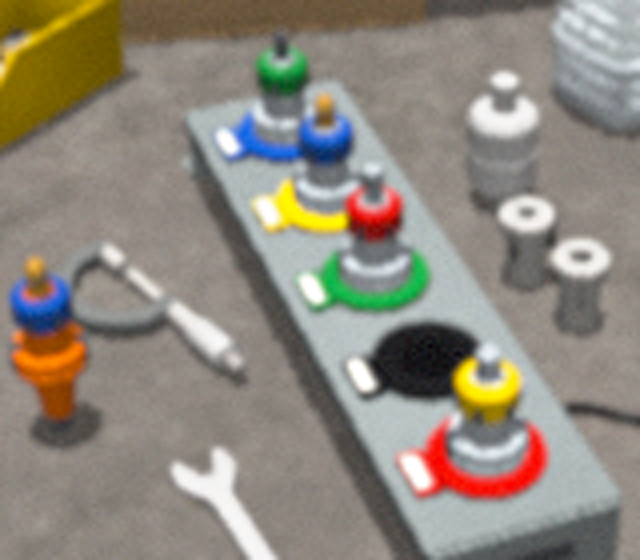

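View pics/cb.png

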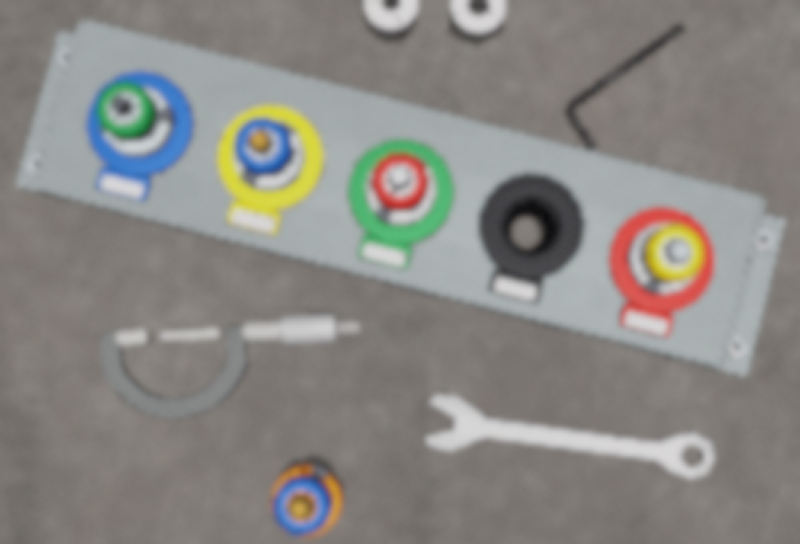

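Run:
```python
from h import *
from plant import r
a=np.load("scene.npz");b=np.load("top.npz")
ua=lambda p:((p[0]+.5)/4-.5+225,(p[1]+.5)/4-.5+120)
ub=lambda p:((p[0]+.5)/3.2-.5+180,(p[1]+.5)/3.2-.5+115)
N=["blue","yellow","green","black","red"]
T=[(140,124),(270,158),(401,192),(531,226),(662,261)];S=[(277,138),(318,203),(375,272),(430,360),(488,453)]
P=[]
for n,p,q in zip(N,T,S):
    X,e=tri([ray(b,ub(p)),ray(a,ua(q))]);Z=atz(b,ub(p),.06);P.append(Z[:2]);print(n,X.round(4),round(e,4),Z.round(4),atz(a,ua(q),.06).round(4))
P=np.array(P);k=np.arange(5)-2.;c=P.mean(0);d=(k@P)/10;print("pitch",np.linalg.norm(d));u=d/np.linalg.norm(d)
F=c+np.outer(k*.078,u);print("cups",F.round(4).tolist(),"axis deg",np.degrees(np.arctan2(*-u[::-1])))
np.save("cups.npy",F)
for n,p,q in [("green",(125,107),(281,42)),("blue",(262,140),(325,102)),("red",(400,178),(373,172)),("yellow",(677,251),(488,353))]:
    X,e=tri([ray(b,ub(p)),ray(a,ua(q))]);print("tip",n,X.round(4),round(e,4))
y,M=yaw(r.observe());print(np.degrees(y),M.round(3))
```

```text
blue [0.5855 0.1998 0.0536] 0.0027 [0.5868 0.1974 0.06  ] [0.5779 0.193  0.06  ]
yellow [0.5632 0.1247 0.0566] 0.0029 [0.5652 0.123  0.06  ] [0.558  0.1221 0.06  ]
green [0.5437 0.0479 0.0611] 0.0002 [0.5436 0.048  0.06  ] [0.5447 0.0489 0.06  ]
black [ 0.5229 -0.027   0.0579] 0.0008 [ 0.522  -0.0264  0.06  ] [ 0.5222 -0.0293  0.06  ]
red [ 0.5005 -0.1021  0.0594] 0.0008 [ 0.4998 -0.1015  0.06  ] [ 0.5009 -0.1029  0.06  ]
pitch 0.07781555113613116
cups [[0.587, 0.1979], [0.5653, 0.123], [0.5435, 0.0481], [0.5217, -0.0268], [0.4999, -0.1017]] axis deg 73.78353527528053
tip green [0.5856 0.1944 0.1247] 0.0002
tip blue [0.5654 0.1211 0.1277] 0.0001
tip red [0.5433 0.0475 0.1294] 0.0006
tip yellow [ 0.5007 -0.1004  0.124 ] 0.0005
157.49281682034407 [[-0.924  0.383 -0.001]
 [ 0.383  0.924 -0.001]
 [ 0.    -0.002 -1.   ]]
```

The crop confirms it: the blue-nut holder on a grey body at crop-top (262,140) is the one in the job, and the orange body at (305,500) is the decoy. The triangulated rims come out at z≈0.054–0.061, the tips at ≈0.124–0.129 and the pitch at 77.8 mm, all consistent with the text.

The plan is green→black, blue→blue, yellow→yellow, red→red, then green→green.

```bash
cat > go.py <<'E'
import sys
from h import *
from plant import r
# usage: go.py x y z [tool-y angle deg]
o=r.observe();y,M=yaw(o);P=np.array([float(v) for v in sys.argv[1:4]])
d=M.T@(P-o["position"])/.2
ty=np.degrees(np.arctan2(M[1,1],M[0,1]));w=((ty-(-16.2)+90)%180-90)
print("t",round(o["t"],1),"pos",o["position"].round(4),"dp",d.round(4),"yaw",round(w/360,4),"j6",o["joint_positions"][5].round(2),"grip",round(o["grip_width"]*88.1,1),round(o["grasp_force"],1),"F",o["contact_force"].round(1),"tilt",M[:,2].round(3))
E
python3 go.py .586 .196 .22
```

```text
t 0.1 pos [0.2198 0.5308 0.2629] dp [-2.3323 -0.8456  0.2152] yaw 0.2325 j6 -0.21 grip 88.4 0.0 F [-0.6  1.  -0.2] tilt [-0.001 -0.001 -1.   ]
```

Request:
send_rows([
  {"dp":[-1,-0.36,0],"yaw":0.1,"gripper":88},
  {"dp":[-1,-0.36,0],"yaw":0.1,"gripper":88},
  {"dp":[-1,-0.36,0],"yaw":0.1,"gripper":88},
  {"dp":[-1,-0.36,0],"yaw":0.1,"gripper":88},
  {"dp":[-1,-0.36,0],"yaw":0.1,"gripper":88},
])

```text
t: 0.52
position: [0.3749, 0.3895, 0.2634]
orientation: [-1.538, -2.739, 0.001]
contact_force: [1.8, 0.1, -0.2]
grip_width: 1.001
grasp_force: 0.0
```

```bash
python3 go.py .586 .196 .22
```

```text
t 0.5 pos [0.3749 0.3895 0.2634] dp [-1.3755  0.3977  0.2167] yaw 0.1321 j6 0.04 grip 88.2 0.0 F [ 1.8  0.1 -0.2] tilt [-0. -0. -1.]
```

Request:
send_rows([
  {"dp":[-1,0.29,0.2],"yaw":0.132,"gripper":88},
  {"dp":[-1,0.29,0.2],"yaw":0.132,"gripper":88},
  {"dp":[-1,0.29,0.2],"yaw":0.132,"gripper":88},
  {"dp":[-1,0.29,0.2],"yaw":0.132,"gripper":88},
  {"dp":[-1,0.29,0.2],"yaw":0.132,"gripper":88},
])

```text
t: 0.93
position: [0.5268, 0.252, 0.2237]
orientation: [-2.306, -2.133, 0.001]
contact_force: [-0.2, -0.3, -0.3]
grip_width: 1.0
grasp_force: 0.0
```

```bash
python3 go.py .586 .196 .18
```

```text
t 0.9 pos [0.5268 0.252  0.2237] dp [-0.2561  0.3169  0.2186] yaw 0.0325 j6 0.32 grip 88.1 0.0 F [-0.2 -0.3 -0.3] tilt [-0. -0. -1.]
```

Request:
send_rows([
  {"dp":[-0.256,0.317,0.2],"yaw":0.0325,"gripper":70},
  {"dp":[-0.256,0.317,0.2],"yaw":0.0325,"gripper":70},
  {"dp":[-0.256,0.317,0.2],"yaw":0.0325,"gripper":70},
  {"dp":[-0.256,0.317,0.2],"yaw":0.0325,"gripper":70},
  {"dp":[-0.256,0.317,0.2],"yaw":0.0325,"gripper":70},
])

```text
t: 1.35
position: [0.5848, 0.1981, 0.1838]
orientation: [-2.505, -1.894, 0.002]
contact_force: [0.4, 0.2, -0.2]
grip_width: 0.796
grasp_force: 0.0
```

```bash
python3 go.py .586 .196 .108
python3 - <<'E'
from plant import r,viewer
from h import *
o=r.observe();s=viewer.snapshot("wrist");cv2.imwrite("pics/w0.png",s["image"]);np.savez("w0.npz",pos=o["position"],ori=o["orientation"],**s);print(s["hand_eye"].round(3),s["fx"])
E
```

```text
t 1.4 pos [0.5848 0.1981 0.1838] dp [-0.0084  0.0094  0.3789] yaw 0.0011 j6 0.41 grip 70.2 0.0 F [ 0.4  0.2 -0.2] tilt [-0.002  0.    -1.   ]
[[ 0.001 -0.965 -0.264  0.067]
 [ 1.     0.001  0.001  0.   ]
 [-0.    -0.264  0.965 -0.12 ]
 [ 0.     0.     0.     1.   ]] 293.5544151255436
```

View pics/w0.png

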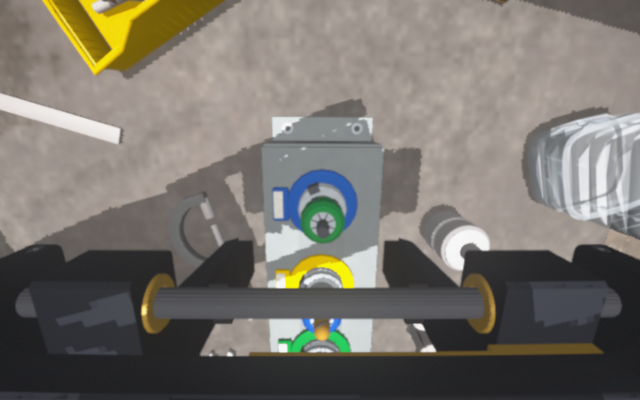

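The wrist view shows the jaws straddling the rack across its width, the green nut at (322,218) and the blue cup at (322,195). I'll check these against the estimate.

```bash
cat >> h.py <<'E'
def wrist(s,pos,ori):
    T=np.eye(4);T[:3,:3]=cv2.Rodrigues(np.array(ori))[0];T[:3,3]=pos
    C=np.linalg.inv(T@s["hand_eye"]);d={k:s[k] for k in("fx","fy","cx","cy","D")};d["R"]=C[:3,:3];d["t"]=C[:3,3];return d
E
python3 - <<'E'
from h import *
s=np.load("w0.npz");w=wrist(s,s["pos"],s["ori"])
print(proj(w,[[.586,.196,.11],[.587,.1979,.06],[.5653,.123,.06]]).round(1))
print(atz(w,(322,219),.10),atz(w,(323,197),.06))
E
```

```text
[[319.9 228.4]
 [320.2 206.6]
 [319.4 287.1]]
[0.58852721 0.19912727 0.1       ] [0.59162676 0.20539841 0.06      ]
```

The projections agree with the pixels to about 2–3 mm, so I'll descend.

Request:
send_rows([
  {"dp":[0.002,0.016,0.19],"yaw":0.001,"gripper":70},
  {"dp":[0.002,0.016,0.385],"yaw":0.001,"gripper":70},
  {"dp":[0.002,0.016,0.385],"yaw":0.001,"gripper":70},
  {"dp":[0.002,0.016,0.385],"yaw":0.001,"gripper":70},
  {"dp":[0.002,0.016,0.385],"yaw":0.001,"gripper":20},
])

```text
t: 1.82
position: [0.5891, 0.1989, 0.1098]
orientation: [2.509, 1.888, 0.003]
contact_force: [0.2, 1.0, 0.3]
grip_width: 0.742
grasp_force: 0.0
```

```bash
python3 go.py .587 .1965 .106
```

```text
t 1.8 pos [0.5891 0.1989 0.1098] dp [-0.0143 -0.0069  0.019 ] yaw 0.0003 j6 0.42 grip 65.3 0.0 F [0.2 1.  0.3] tilt [ 0.002  0.    -1.   ]
```

Request:
send_rows([
  {"dp":[-0.01,-0.007,0.015],"yaw":0,"gripper":50},
  {"dp":[-0.01,-0.007,0.015],"yaw":0,"gripper":20},
  {"dp":[-0.01,-0.007,0.015],"yaw":0,"gripper":20},
  {"dp":[-0.01,-0.007,0.015],"yaw":0,"gripper":20},
  {"dp":[-0.01,-0.007,0.015],"yaw":0,"gripper":20},
])

```text
t: 2.23
position: [0.5871, 0.1961, 0.1052]
orientation: [2.512, 1.886, 0.002]
contact_force: [-0.4, -0.1, -0.7]
grip_width: 0.364
grasp_force: 0.0
```

```bash
python3 go.py .587 .1965 .106
```

```text
t 2.2 pos [0.5871 0.1961 0.1052] dp [ 0.0019 -0.0011 -0.0039] yaw 0.0 j6 0.41 grip 32.1 0.0 F [-0.4 -0.1 -0.7] tilt [ 0.001  0.    -1.   ]
```

Request:
send_rows([
  {"dp":[0,0,0],"gripper":20},
  {"dp":[0,0,0],"gripper":20},
  {"dp":[0,0,0],"gripper":20},
  {"dp":[0,0,-0.1],"gripper":20},
  {"dp":[0,0,-0.2],"gripper":20},
])

```text
$.commands[0]: bad value
```

```bash
python3 go.py .5217 -.0268 .245
```

```text
t 2.2 pos [0.5871 0.1961 0.1052] dp [-1.161  -0.0026 -0.6995] yaw 0.0 j6 0.41 grip 32.1 0.0 F [-0.4 -0.1 -0.7] tilt [ 0.001  0.    -1.   ]
```

Request:
send_rows([
  {"dp":[0,0,0],"yaw":0,"gripper":20},
  {"dp":[0,0,0],"yaw":0,"gripper":20},
  {"dp":[0,0,0],"yaw":0,"gripper":20},
  {"dp":[0,0,-0.1],"yaw":0,"gripper":20},
  {"dp":[0,0,-0.25],"yaw":0,"gripper":20},
])

```text
t: 2.65
position: [0.5834, 0.1955, 0.1503]
orientation: [-2.508, -1.883, 0.013]
contact_force: [0.3, 0.0, -3.4]
grip_width: 0.335
grasp_force: 30.0
```

```bash
python3 go.py .5217 -.0268 .250
```

```text
t 2.6 pos [0.5834 0.1955 0.1503] dp [-1.1554  0.0097 -0.4943] yaw -0.0 j6 0.41 grip 29.5 30.0 F [ 0.3  0.  -3.4] tilt [-0.009 -0.001 -1.   ]
```

Request:
send_rows([
  {"dp":[0,0,-0.2],"yaw":0,"gripper":20},
  {"dp":[0,0,-0.4],"yaw":0,"gripper":20},
  {"dp":[0,0,-0.5],"yaw":0,"gripper":20},
  {"dp":[-0.1,0,-0.5],"yaw":0,"gripper":20},
  {"dp":[-0.25,0,-0.5],"yaw":0,"gripper":20},
])

```text
t: 3.07
position: [0.5733, 0.1495, 0.2558]
orientation: [2.508, 1.89, 0.005]
contact_force: [0.0, -1.3, -4.0]
grip_width: 0.337
grasp_force: 30.0
```

```bash
python3 go.py .5217 -.0268 .250
```

```text
t 3.1 pos [0.5733 0.1495 0.2558] dp [-0.9185 -0.0048  0.0272] yaw 0.0005 j6 0.33 grip 29.7 30.0 F [ 0.  -1.3 -4. ] tilt [ 0.003  0.001 -1.   ]
```

Request:
send_rows([
  {"dp":[-0.2,0,0],"yaw":0,"gripper":20},
  {"dp":[-0.4,0,0],"yaw":0,"gripper":20},
  {"dp":[-0.6,0,0],"yaw":0,"gripper":20},
  {"dp":[-0.8,0,0],"yaw":0,"gripper":20},
  {"dp":[-0.915,0,0],"yaw":0,"gripper":20},
])

```text
t: 3.48
position: [0.5198, -0.0306, 0.2533]
orientation: [-2.513, -1.884, 0.004]
contact_force: [0.6, 0.3, -3.3]
grip_width: 0.337
grasp_force: 30.0
```

Request:
send_rows([
  {"dp":[0,0,0],"yaw":0,"gripper":20},
  {"dp":[0,0,0],"yaw":0,"gripper":20},
  {"dp":[0,0,0],"yaw":0,"gripper":20},
])

```text
t: 3.73
position: [0.5214, -0.0273, 0.2537]
orientation: [-2.511, -1.885, 0.001]
contact_force: [-0.1, 0.1, -2.9]
grip_width: 0.339
grasp_force: 30.0
```

```bash
python3 go.py .5217 -.0268 .250;python3 - <<'E'
from plant import r,viewer
from h import *
o=r.observe();s=viewer.snapshot("wrist");t=viewer.snapshot("scene")["image"]
i=np.vstack([s["image"][130:,150:490],]);j=cv2.resize(t[120:270,260:400],None,fx=2.5,fy=2.5)
H=max(i.shape[0],j.shape[0]);f=lambda m:cv2.copyMakeBorder(m,0,H-m.shape[0],0,0,0)
cv2.imwrite("pics/w1.png",np.hstack([f(i),f(j)]))
w=wrist(s,o["position"],o["orientation"]);print(proj(w,[[.5217,-.0268,.06],[.4999,-.1017,.06],[.5435,.0481,.06]])-[150,130])
E
```

```text
t 3.7 pos [ 0.5214 -0.0273  0.2537] dp [0.0027 0.0007 0.0186] yaw -0.0 j6 0.0 grip 29.8 30.0 F [-0.1  0.1 -2.9] tilt [-0.001  0.001 -1.   ]
[[167.86866755  59.58911804]
 [167.81413246 125.35124083]
 [167.93107429 -15.04225515]]
```

View pics/w1.png

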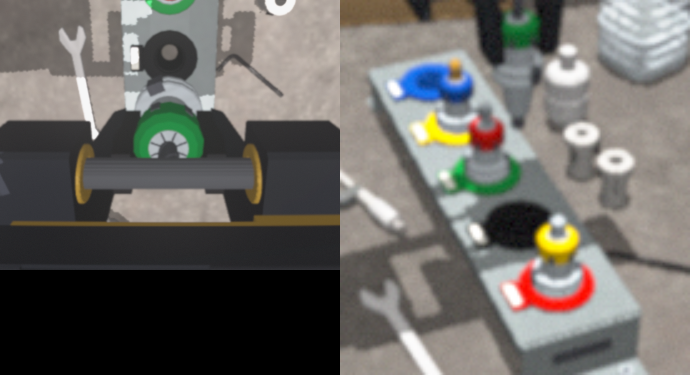

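The wrist crop shows the black rim centred at about (170,59) against a predicted (168,60), so I'm within 2 mm. The green holder hangs upright, and I'll lower it.

Request:
send_rows([
  {"dp":[0.003,0.006,0.15],"yaw":0,"gripper":20},
  {"dp":[0.003,0.006,0.3],"yaw":0,"gripper":20},
  {"dp":[0.003,0.006,0.45],"yaw":0,"gripper":20},
  {"dp":[0.003,0.006,0.55],"yaw":0,"gripper":20},
  {"dp":[0.003,0.006,0.6],"yaw":0,"gripper":20},
])

```text
t: 4.25
position: [0.5212, -0.0256, 0.131]
orientation: [-2.507, -1.887, 0.005]
contact_force: [-0.9, -0.4, -2.8]
grip_width: 0.337
grasp_force: 30.0
```

Request:
send_rows([
  {"dp":[0,0,0.05],"yaw":0,"gripper":20},
  {"dp":[0,0,0.09],"yaw":0,"gripper":20},
  {"dp":[0,0,0.115],"yaw":0,"gripper":20},
  {"dp":[0,0,0.115],"yaw":0,"gripper":20},
])

```text
t: 4.58
position: [0.5232, -0.0273, 0.1111]
orientation: [-2.512, -1.887, 0.0]
contact_force: [-0.6, -0.0, -2.8]
grip_width: 0.34
grasp_force: 30.0
```

```bash
python3 go.py .5217 -.0268 .1065
```

```text
t 4.6 pos [ 0.5232 -0.0273  0.1111] dp [ 0.0002 -0.0076  0.0232] yaw 0.0001 j6 0.0 grip 29.9 30.0 F [-0.6 -0.  -2.8] tilt [-0.  0. -1.]
```

Request:
send_rows([
  {"dp":[0,0,0.012],"yaw":0,"gripper":20},
  {"dp":[0,0,0.022],"yaw":0,"gripper":20},
  {"dp":[0,0,0.022],"yaw":0,"gripper":20},
  {"dp":[0,0,0.022],"yaw":0,"gripper":20},
])

```text
t: 4.92
position: [0.5233, -0.0276, 0.1075]
orientation: [2.512, 1.886, 0.001]
contact_force: [0.7, -0.6, -3.1]
grip_width: 0.332
grasp_force: 30.0
```

```bash
python3 go.py .5217 -.0268 .1065
```

```text
t 4.9 pos [ 0.5233 -0.0276  0.1075] dp [ 0.0015 -0.0089  0.0048] yaw 0.0 j6 0.0 grip 29.3 30.0 F [ 0.7 -0.6 -3.1] tilt [ 0.001 -0.    -1.   ]
```

Request:
send_rows([
  {"dp":[0,0,0.008],"yaw":0,"gripper":20},
  {"dp":[0,0,0.008],"yaw":0,"gripper":20},
  {"dp":[0,0,0.008],"yaw":0,"gripper":70},
  {"dp":[0,0,0.008],"yaw":0,"gripper":70},
  {"dp":[0,0,0.008],"yaw":0,"gripper":70},
])

```text
t: 5.33
position: [0.5235, -0.0276, 0.1059]
orientation: [2.511, 1.886, 0.001]
contact_force: [-0.5, -0.1, 0.3]
grip_width: 0.545
grasp_force: 0.0
```

Request:
send_rows([
  {"dp":[0,0,0],"yaw":0,"gripper":70},
  {"dp":[0,0,0],"yaw":0,"gripper":70},
  {"dp":[0,0,-0.1],"yaw":0,"gripper":70},
  {"dp":[0,0,-0.25],"yaw":0,"gripper":70},
  {"dp":[0,0,-0.4],"yaw":0,"gripper":70},
])

```text
t: 5.75
position: [0.5222, -0.0272, 0.1855]
orientation: [-2.51, -1.885, 0.002]
contact_force: [0.6, -1.8, 0.6]
grip_width: 0.794
grasp_force: 0.0
```

```bash
python3 go.py .5662 .1225 .18
python3 - <<'E'
from plant import viewer
from h import *
t=viewer.snapshot("scene")["image"]
cv2.imwrite("pics/s1.png",cv2.resize(t[110:260,240:400],None,fx=4,fy=4,interpolation=cv2.INTER_CUBIC))
E
```

```text
t 5.8 pos [ 0.5222 -0.0272  0.1855] dp [0.7803 0.0024 0.0276] yaw 0.0 j6 0.0 grip 70.0 0.0 F [ 0.6 -1.8  0.6] tilt [-0.002  0.001 -1.   ]
```

View pics/s1.png

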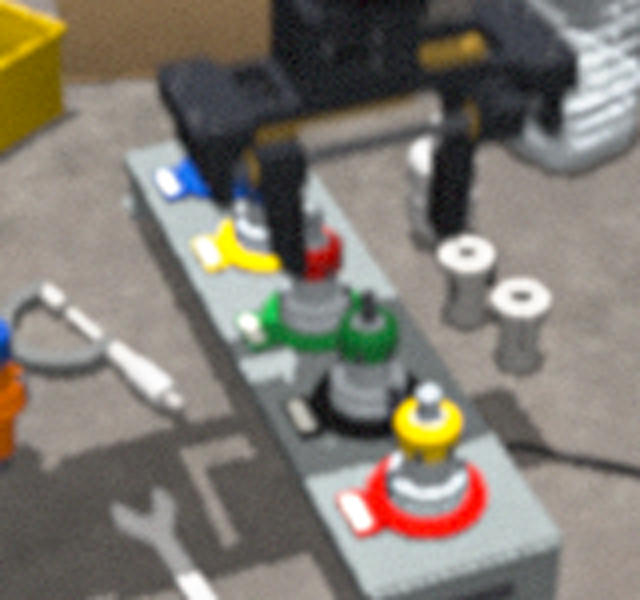

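The green holder is seated upright in the black cup at (365,385). Next is the blue holder in the yellow cup.

Request:
send_rows([
  {"dp":[0.2,0,0],"yaw":0,"gripper":70},
  {"dp":[0.4,0,0],"yaw":0,"gripper":70},
  {"dp":[0.6,0,0],"yaw":0,"gripper":70},
  {"dp":[0.78,0.002,0],"yaw":0,"gripper":70},
  {"dp":[0.78,0.002,0],"yaw":0,"gripper":70},
])

```text
t: 6.22
position: [0.5679, 0.1277, 0.1857]
orientation: [-2.507, -1.892, -0.004]
contact_force: [1.0, 0.1, 1.0]
grip_width: 0.797
grasp_force: 0.0
```

```bash
python3 go.py .5662 .1225 .1055
```

```text
t 6.2 pos [0.5679 0.1277 0.1857] dp [-0.0284 -0.0017  0.4012] yaw 0.0007 j6 0.29 grip 70.3 0.0 F [1.  0.1 1. ] tilt [ 0.002  0.002 -1.   ]
```

Request:
send_rows([
  {"dp":[-0.01,0,0.1],"yaw":0,"gripper":70},
  {"dp":[-0.01,0,0.2],"yaw":0,"gripper":70},
  {"dp":[-0.01,0,0.3],"yaw":0,"gripper":70},
  {"dp":[-0.01,0,0.35],"yaw":0,"gripper":70},
  {"dp":[-0.01,0,0.35],"yaw":0,"gripper":70},
])

```text
t: 6.63
position: [0.5645, 0.12, 0.1127]
orientation: [-2.51, -1.885, 0.006]
contact_force: [-0.6, 0.6, -0.7]
grip_width: 0.796
grasp_force: 0.0
```

```bash
python3 go.py .5662 .1225 .1055
```

```text
t 6.6 pos [0.5645 0.12   0.1127] dp [0.0146 0.0049 0.036 ] yaw 0.0 j6 0.29 grip 70.2 0.0 F [-0.6  0.6 -0.7] tilt [-0.005 -0.    -1.   ]
```

Request:
send_rows([
  {"dp":[0.009,0.004,0.036],"yaw":0,"gripper":20},
  {"dp":[0.009,0.004,0.036],"yaw":0,"gripper":20},
  {"dp":[0.009,0.004,0.036],"yaw":0,"gripper":20},
  {"dp":[0.009,0.004,0.036],"yaw":0,"gripper":20},
  {"dp":[0.009,0.004,0.036],"yaw":0,"gripper":20},
])

```text
t: 7.05
position: [0.5682, 0.1218, 0.1092]
orientation: [2.511, 1.886, 0.002]
contact_force: [0.1, 0.1, 0.6]
grip_width: 0.44
grasp_force: 0.0
```

Request:
send_rows([
  {"dp":[0,0,0],"yaw":0,"gripper":20},
  {"dp":[0,0,0],"yaw":0,"gripper":20},
  {"dp":[0,0,0],"yaw":0,"gripper":20},
])

```text
t: 7.3
position: [0.5676, 0.122, 0.1088]
orientation: [-2.512, -1.887, -0.0]
contact_force: [-4.3, 0.3, 4.7]
grip_width: 0.342
grasp_force: 29.8
```

```bash
python3 go.py .5653 .123 .25
```

```text
t 7.3 pos [0.5676 0.122  0.1088] dp [ 0.0016 -0.0124 -0.706 ] yaw 0.0001 j6 0.29 grip 30.1 29.8 F [-4.3  0.3  4.7] tilt [ 0.  0. -1.]
```

Request:
send_rows([
  {"dp":[0,0,-0.1],"yaw":0,"gripper":20},
  {"dp":[0,0,-0.25],"yaw":0,"gripper":20},
  {"dp":[0,0,-0.45],"yaw":0,"gripper":20},
  {"dp":[0,0,-0.65],"yaw":0,"gripper":20},
  {"dp":[0,0,-0.72],"yaw":0,"gripper":20},
])

```text
t: 7.72
position: [0.57, 0.1219, 0.2581]
orientation: [2.508, 1.884, 0.01]
contact_force: [1.5, -0.1, -2.9]
grip_width: 0.337
grasp_force: 30.0
```

```bash
python3 go.py .5875 .1975 .25
```

```text
t 7.7 pos [0.57   0.1219 0.2581] dp [ 0.3875 -0.0216  0.0414] yaw 0.0001 j6 0.29 grip 29.7 30.0 F [ 1.5 -0.1 -2.9] tilt [ 0.008 -0.    -1.   ]
```

Request:
send_rows([
  {"dp":[0.13,-0.004,0],"yaw":0,"gripper":20},
  {"dp":[0.28,-0.009,0],"yaw":0,"gripper":20},
  {"dp":[0.39,-0.009,0],"yaw":0,"gripper":20},
  {"dp":[0.39,-0.009,0],"yaw":0,"gripper":20},
  {"dp":[0.39,-0.009,0],"yaw":0,"gripper":20},
])

```text
t: 8.13
position: [0.5873, 0.1981, 0.2511]
orientation: [-2.51, -1.889, 0.002]
contact_force: [-0.6, -0.9, -3.9]
grip_width: 0.34
grasp_force: 30.0
```

```bash
python3 go.py .5875 .1975 .1088
```

```text
t 8.1 pos [0.5873 0.1981 0.2511] dp [-0.0019  0.0028  0.7116] yaw 0.0004 j6 0.41 grip 29.9 30.0 F [-0.6 -0.9 -3.9] tilt [-0.001 -0.001 -1.   ]
```

Request:
send_rows([
  {"dp":[0,0,0.15],"yaw":0,"gripper":20},
  {"dp":[0,0,0.3],"yaw":0,"gripper":20},
  {"dp":[0,0,0.45],"yaw":0,"gripper":20},
  {"dp":[0,0,0.55],"yaw":0,"gripper":20},
  {"dp":[0,0,0.6],"yaw":0,"gripper":20},
])

```text
t: 8.55
position: [0.5852, 0.1958, 0.128]
orientation: [-2.511, -1.884, 0.009]
contact_force: [-1.3, 1.1, -4.4]
grip_width: 0.344
grasp_force: 30.0
```

Request:
send_rows([
  {"dp":[0,0,0.04],"yaw":0,"gripper":20},
  {"dp":[0,0,0.08],"yaw":0,"gripper":20},
  {"dp":[0,0,0.1],"yaw":0,"gripper":20},
  {"dp":[0,0,0.1],"yaw":0,"gripper":20},
  {"dp":[0,0,0.1],"yaw":0,"gripper":20},
])

```text
t: 8.97
position: [0.5883, 0.1973, 0.1131]
orientation: [2.511, 1.886, 0.002]
contact_force: [-0.7, -0.5, -4.3]
grip_width: 0.344
grasp_force: 30.0
```

```bash
python3 go.py .5875 .1975 .1088
```

```text
t 9.0 pos [0.5883 0.1973 0.1131] dp [-0.0001 -0.004   0.0215] yaw 0.0 j6 0.42 grip 30.3 30.0 F [-0.7 -0.5 -4.3] tilt [ 0.001  0.    -1.   ]
```

Request:
send_rows([
  {"dp":[0,0,0.012],"yaw":0,"gripper":20},
  {"dp":[0,0,0.022],"yaw":0,"gripper":20},
  {"dp":[0,0,0.022],"yaw":0,"gripper":20},
  {"dp":[0,0,0.022],"yaw":0,"gripper":20},
])

```text
t: 9.3
position: [0.5883, 0.1974, 0.1088]
orientation: [2.511, 1.886, 0.002]
contact_force: [0.0, -0.7, 1.5]
grip_width: 0.342
grasp_force: 29.9
```

```bash
python3 go.py .5875 .1975 .1088
```

```text
t 9.3 pos [0.5883 0.1974 0.1088] dp [-0.0008 -0.0042 -0.0001] yaw 0.0001 j6 0.42 grip 30.2 29.9 F [ 0.  -0.7  1.5] tilt [ 0.002  0.    -1.   ]
```

It's seated, since the contact took the weight. I'll release, raise and go to the yellow holder in the red cup.

Request:
send_rows([
  {"dp":[0,0,0],"yaw":0,"gripper":70},
  {"dp":[0,0,0],"yaw":0,"gripper":70},
  {"dp":[0,0,0],"yaw":0,"gripper":70},
  {"dp":[0,0,0],"yaw":0,"gripper":70},
  {"dp":[0,0,-0.1],"yaw":0,"gripper":70},
])

```text
t: 9.72
position: [0.585, 0.1968, 0.124]
orientation: [-2.509, -1.884, 0.01]
contact_force: [-0.4, -0.0, -1.2]
grip_width: 0.694
grasp_force: 0.0
```

Request:
send_rows([
  {"dp":[0,0,-0.2],"yaw":0,"gripper":70},
  {"dp":[-0.1,0,-0.28],"yaw":0,"gripper":70},
  {"dp":[-0.3,0,-0.28],"yaw":0,"gripper":70},
  {"dp":[-0.5,0,-0.28],"yaw":0,"gripper":70},
  {"dp":[-0.7,0,-0.28],"yaw":0,"gripper":70},
])

```text
t: 10.13
position: [0.5483, 0.0619, 0.1845]
orientation: [2.51, 1.888, 0.002]
contact_force: [0.6, -1.3, -0.5]
grip_width: 0.791
grasp_force: 0.0
```

Request:
send_rows([
  {"dp":[-0.2,0,0],"yaw":0,"gripper":70},
  {"dp":[-0.4,0,0],"yaw":0,"gripper":70},
  {"dp":[-0.6,0,0],"yaw":0,"gripper":70},
  {"dp":[-0.78,0,0],"yaw":0,"gripper":70},
  {"dp":[-0.86,0,0],"yaw":0,"gripper":70},
])

```text
t: 10.55
position: [0.4996, -0.106, 0.1841]
orientation: [2.514, 1.883, -0.001]
contact_force: [0.5, 0.2, 0.4]
grip_width: 0.792
grasp_force: 0.0
```

Request:
send_rows([
  {"dp":[0,0,0],"yaw":0,"gripper":70},
  {"dp":[0,0,0],"yaw":0,"gripper":70},
  {"dp":[0,0,0],"yaw":0,"gripper":70},
])

```text
t: 10.8
position: [0.5009, -0.1017, 0.1839]
orientation: [-2.512, -1.886, -0.001]
contact_force: [-0.2, -0.2, -0.7]
grip_width: 0.794
grasp_force: 0.0
```

```bash
python3 go.py .501 -.1015 .1065
python3 - <<'E'
from plant import viewer
from h import *
t=viewer.snapshot("scene")["image"]
cv2.imwrite("pics/s2.png",cv2.resize(t[110:260,240:400],None,fx=4,fy=4,interpolation=cv2.INTER_CUBIC))
E
```

```text
t 10.8 pos [ 0.5009 -0.1017  0.1839] dp [1.100e-03 2.000e-04 3.868e-01] yaw 0.0 j6 -0.15 grip 69.9 0.0 F [-0.2 -0.2 -0.7] tilt [ 0.  0. -1.]
```

View pics/s2.png

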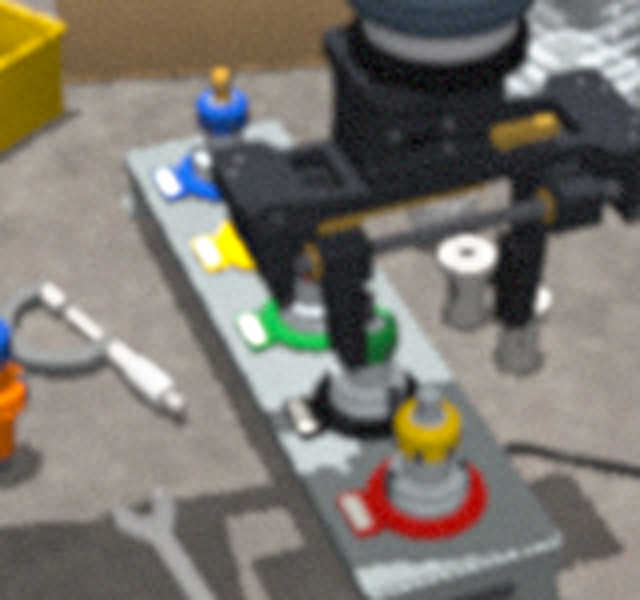

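The blue holder stands upright in the blue cup, with its nut at (222,110). Now I'll grip the yellow one.

Request:
send_rows([
  {"dp":[0.001,0,0.12],"yaw":0,"gripper":70},
  {"dp":[0.001,0,0.25],"yaw":0,"gripper":70},
  {"dp":[0.001,0,0.34],"yaw":0,"gripper":70},
  {"dp":[0.001,0,0.385],"yaw":0,"gripper":70},
  {"dp":[0.001,0,0.385],"yaw":0,"gripper":45},
])

```text
t: 11.27
position: [0.4995, -0.1004, 0.1047]
orientation: [-2.507, -1.887, 0.003]
contact_force: [-0.2, 0.7, -0.0]
grip_width: 0.74
grasp_force: 0.0
```

Request:
send_rows([
  {"dp":[0,0,0],"yaw":0,"gripper":20},
  {"dp":[0,0,0],"yaw":0,"gripper":20},
  {"dp":[0,0,0],"yaw":0,"gripper":20},
  {"dp":[0,0,0],"yaw":0,"gripper":20},
  {"dp":[0,0,0],"yaw":0,"gripper":20},
])

```text
t: 11.68
position: [0.5013, -0.1024, 0.1077]
orientation: [2.511, 1.886, 0.001]
contact_force: [-0.9, -0.1, 1.8]
grip_width: 0.364
grasp_force: 1.0
```

```bash
python3 go.py .501 -.1015 .25
```

```text
t 11.7 pos [ 0.5013 -0.1024  0.1077] dp [ 0.0038 -0.0015 -0.7115] yaw 0.0 j6 -0.15 grip 32.1 1.0 F [-0.9 -0.1  1.8] tilt [ 0.001 -0.001 -1.   ]
```

Request:
send_rows([
  {"dp":[0,0,0],"yaw":0,"gripper":20},
  {"dp":[0,0,-0.1],"yaw":0,"gripper":20},
  {"dp":[0,0,-0.28],"yaw":0,"gripper":20},
  {"dp":[0,0,-0.48],"yaw":0,"gripper":20},
  {"dp":[0,0,-0.65],"yaw":0,"gripper":20},
])

```text
t: 12.1
position: [0.5003, -0.1021, 0.2385]
orientation: [-2.512, -1.886, 0.0]
contact_force: [0.4, -0.2, -2.6]
grip_width: 0.344
grasp_force: 30.0
```

Request:
send_rows([
  {"dp":[0,0,-0.07],"yaw":0,"gripper":20},
  {"dp":[0.1,0,-0.07],"yaw":0,"gripper":20},
  {"dp":[0.3,0,-0.07],"yaw":0,"gripper":20},
  {"dp":[0.5,0,-0.07],"yaw":0,"gripper":20},
  {"dp":[0.7,0,-0.07],"yaw":0,"gripper":20},
])

```text
t: 12.52
position: [0.5397, 0.0334, 0.2507]
orientation: [-2.514, -1.884, 0.0]
contact_force: [0.3, -0.7, -1.8]
grip_width: 0.338
grasp_force: 30.0
```

Request:
send_rows([
  {"dp":[0.2,0,0],"yaw":0,"gripper":20},
  {"dp":[0.36,0,0],"yaw":0,"gripper":20},
  {"dp":[0.47,0,0],"yaw":0,"gripper":20},
  {"dp":[0.47,0,0],"yaw":0,"gripper":20},
  {"dp":[0.47,0,0],"yaw":0,"gripper":20},
])

```text
t: 12.93
position: [0.5655, 0.1236, 0.2501]
orientation: [-2.509, -1.889, 0.002]
contact_force: [-0.3, -0.3, -3.0]
grip_width: 0.342
grasp_force: 30.0
```

```bash
python3 go.py .5668 .1225 .1077
```

```text
t 12.9 pos [0.5655 0.1236 0.2501] dp [-0.0028  0.0085  0.7119] yaw 0.0004 j6 0.29 grip 30.1 30.0 F [-0.3 -0.3 -3. ] tilt [-0.001 -0.    -1.   ]
```

Request:
send_rows([
  {"dp":[0,0.006,0.15],"yaw":0,"gripper":20},
  {"dp":[0,0.006,0.3],"yaw":0,"gripper":20},
  {"dp":[0,0.006,0.45],"yaw":0,"gripper":20},
  {"dp":[0,0.006,0.55],"yaw":0,"gripper":20},
  {"dp":[0,0.006,0.6],"yaw":0,"gripper":20},
])

```text
t: 13.35
position: [0.5647, 0.1206, 0.1273]
orientation: [-2.511, -1.883, 0.008]
contact_force: [-1.0, -0.0, -2.2]
grip_width: 0.336
grasp_force: 30.0
```

Request:
send_rows([
  {"dp":[0,0,0.04],"yaw":0,"gripper":20},
  {"dp":[0,0,0.08],"yaw":0,"gripper":20},
  {"dp":[0,0,0.1],"yaw":0,"gripper":20},
  {"dp":[0,0,0.1],"yaw":0,"gripper":20},
  {"dp":[0,0,0.1],"yaw":0,"gripper":20},
])

```text
t: 13.77
position: [0.5678, 0.1221, 0.1117]
orientation: [2.511, 1.886, 0.002]
contact_force: [-0.0, 0.5, -3.7]
grip_width: 0.338
grasp_force: 30.0
```

```bash
python3 go.py .5668 .1225 .1077
```

```text
t 13.8 pos [0.5678 0.1221 0.1117] dp [ 0.0004 -0.0051  0.0199] yaw 0.0 j6 0.29 grip 29.8 30.0 F [-0.   0.5 -3.7] tilt [ 0.001 -0.    -1.   ]
```

Request:
send_rows([
  {"dp":[0,0,0.012],"yaw":0,"gripper":20},
  {"dp":[0,0,0.022],"yaw":0,"gripper":20},
  {"dp":[0,0,0.022],"yaw":0,"gripper":20},
  {"dp":[0,0,0.022],"yaw":0,"gripper":20},
])

```text
t: 14.1
position: [0.5679, 0.1223, 0.1076]
orientation: [2.511, 1.886, 0.003]
contact_force: [-2.2, 1.0, 3.8]
grip_width: 0.339
grasp_force: 29.9
```

```bash
python3 go.py .5668 .1225 .1077
```

```text
t 14.1 pos [0.5679 0.1223 0.1076] dp [-0.0008 -0.0056 -0.0004] yaw 0.0001 j6 0.29 grip 29.9 29.9 F [-2.2  1.   3.8] tilt [ 0.002  0.    -1.   ]
```

It's seated. Next is the red holder in the green cup.

Request:
send_rows([
  {"dp":[0,0,0],"yaw":0,"gripper":70},
  {"dp":[0,0,0],"yaw":0,"gripper":70},
  {"dp":[0,0,0],"yaw":0,"gripper":70},
  {"dp":[0,0,0],"yaw":0,"gripper":70},
  {"dp":[0,0,-0.1],"yaw":0,"gripper":70},
])

```text
t: 14.52
position: [0.5643, 0.122, 0.1227]
orientation: [-2.509, -1.884, 0.009]
contact_force: [-0.6, 0.5, -0.3]
grip_width: 0.691
grasp_force: 0.0
```

Request:
send_rows([
  {"dp":[0,0,-0.2],"yaw":0,"gripper":70},
  {"dp":[-0.1,-0.003,-0.28],"yaw":0,"gripper":70},
  {"dp":[-0.27,-0.003,-0.28],"yaw":0,"gripper":70},
  {"dp":[-0.39,-0.003,-0.28],"yaw":0,"gripper":70},
  {"dp":[-0.39,-0.003,-0.28],"yaw":0,"gripper":70},
])

```text
t: 14.93
position: [0.5442, 0.0443, 0.1828]
orientation: [2.513, 1.883, -0.001]
contact_force: [0.6, 0.0, -0.1]
grip_width: 0.793
grasp_force: 0.0
```

Request:
send_rows([
  {"dp":[0,0,0],"yaw":0,"gripper":70},
  {"dp":[0,0,0],"yaw":0,"gripper":70},
])

```text
t: 15.1
position: [0.5449, 0.0478, 0.1823]
orientation: [-2.512, -1.886, -0.001]
contact_force: [-0.1, -0.4, -0.7]
grip_width: 0.792
grasp_force: 0.0
```

```bash
python3 go.py .545 .0475 .1065
```

```text
t 15.1 pos [0.5449 0.0478 0.1823] dp [-0.0016  0.0007  0.3792] yaw -0.0001 j6 0.15 grip 69.8 0.0 F [-0.1 -0.4 -0.7] tilt [ 0.  0. -1.]
```

Request:
send_rows([
  {"dp":[0,0,0.12],"yaw":0,"gripper":70},
  {"dp":[0,0,0.25],"yaw":0,"gripper":70},
  {"dp":[0,0,0.34],"yaw":0,"gripper":70},
  {"dp":[0,0,0.378],"yaw":0,"gripper":70},
  {"dp":[0,0,0.378],"yaw":0,"gripper":45},
])

```text
t: 15.52
position: [0.5434, 0.0486, 0.1045]
orientation: [-2.508, -1.886, 0.005]
contact_force: [-0.0, 0.6, 0.2]
grip_width: 0.74
grasp_force: 0.0
```

Request:
send_rows([
  {"dp":[0,0,0],"yaw":0,"gripper":20},
  {"dp":[0,0,0],"yaw":0,"gripper":20},
  {"dp":[0,0,0],"yaw":0,"gripper":20},
  {"dp":[0,0,0],"yaw":0,"gripper":20},
  {"dp":[0,0,0],"yaw":0,"gripper":20},
])

```text
t: 15.93
position: [0.5453, 0.0474, 0.1077]
orientation: [2.511, 1.886, 0.002]
contact_force: [-2.5, 0.5, 1.7]
grip_width: 0.364
grasp_force: 1.2
```

```bash
python3 go.py .545 .0475 .25
```

```text
t 15.9 pos [0.5453 0.0474 0.1077] dp [ 1.000e-04 -6.000e-04 -7.114e-01] yaw 0.0 j6 0.15 grip 32.1 1.2 F [-2.5  0.5  1.7] tilt [ 0.001 -0.    -1.   ]
```

Lift, then move two pockets along (−0.78) to the red cup.

Request:
send_rows([
  {"dp":[0,0,0],"yaw":0,"gripper":20},
  {"dp":[0,0,-0.1],"yaw":0,"gripper":20},
  {"dp":[0,0,-0.28],"yaw":0,"gripper":20},
  {"dp":[0,0,-0.48],"yaw":0,"gripper":20},
  {"dp":[0,0,-0.65],"yaw":0,"gripper":20},
])

```text
t: 16.35
position: [0.5444, 0.0474, 0.2384]
orientation: [-2.512, -1.886, 0.0]
contact_force: [1.4, -0.3, -2.0]
grip_width: 0.341
grasp_force: 30.0
```

Request:
send_rows([
  {"dp":[0,0,-0.07],"yaw":0,"gripper":20},
  {"dp":[-0.1,0,-0.07],"yaw":0,"gripper":20},
  {"dp":[-0.3,0,-0.07],"yaw":0,"gripper":20},
  {"dp":[-0.5,0,-0.07],"yaw":0,"gripper":20},
  {"dp":[-0.68,0,-0.07],"yaw":0,"gripper":20},
])

```text
t: 16.77
position: [0.5059, -0.0844, 0.2506]
orientation: [2.511, 1.888, -0.001]
contact_force: [0.5, 0.2, -2.8]
grip_width: 0.342
grasp_force: 30.0
```

Request:
send_rows([
  {"dp":[-0.08,0,0],"yaw":0,"gripper":20},
  {"dp":[-0.1,0,0],"yaw":0,"gripper":20},
  {"dp":[-0.1,0,0],"yaw":0,"gripper":20},
  {"dp":[-0.1,0,0],"yaw":0,"gripper":20},
])

```text
t: 17.1
position: [0.5013, -0.1018, 0.2506]
orientation: [-2.512, -1.886, -0.0]
contact_force: [0.7, 0.1, -3.2]
grip_width: 0.34
grasp_force: 30.0
```

```bash
python3 go.py .501 -.102 .1077
```

```text
t 17.1 pos [ 0.5013 -0.1018  0.2506] dp [-1.600e-03 -7.000e-04  7.143e-01] yaw -0.0 j6 -0.15 grip 30.0 30.0 F [ 0.7  0.1 -3.2] tilt [-0.     0.001 -1.   ]
```

Request:
send_rows([
  {"dp":[0,0,0.15],"yaw":0,"gripper":20},
  {"dp":[0,0,0.3],"yaw":0,"gripper":20},
  {"dp":[0,0,0.45],"yaw":0,"gripper":20},
  {"dp":[0,0,0.55],"yaw":0,"gripper":20},
  {"dp":[0,0,0.6],"yaw":0,"gripper":20},
])

```text
t: 17.52
position: [0.4998, -0.1, 0.1276]
orientation: [-2.506, -1.886, 0.003]
contact_force: [-0.6, 0.3, -3.1]
grip_width: 0.34
grasp_force: 30.0
```

Request:
send_rows([
  {"dp":[0,0,0.04],"yaw":0,"gripper":20},
  {"dp":[0,0,0.08],"yaw":0,"gripper":20},
  {"dp":[0,0,0.1],"yaw":0,"gripper":20},
  {"dp":[0,0,0.1],"yaw":0,"gripper":20},
  {"dp":[0,0,0.1],"yaw":0,"gripper":20},
])

```text
t: 17.93
position: [0.5019, -0.1025, 0.1115]
orientation: [2.511, 1.886, 0.001]
contact_force: [-0.4, -0.3, -3.8]
grip_width: 0.339
grasp_force: 30.0
```

```bash
python3 go.py .501 -.102 .1077
```

```text
t 17.9 pos [ 0.5019 -0.1025  0.1115] dp [ 0.0011 -0.0052  0.0192] yaw 0.0001 j6 -0.15 grip 29.9 30.0 F [-0.4 -0.3 -3.8] tilt [ 0.001 -0.    -1.   ]
```

Request:
send_rows([
  {"dp":[0,0,0.012],"yaw":0,"gripper":20},
  {"dp":[0,0,0.021],"yaw":0,"gripper":20},
  {"dp":[0,0,0.021],"yaw":0,"gripper":20},
  {"dp":[0,0,0.021],"yaw":0,"gripper":20},
])

```text
t: 18.27
position: [0.502, -0.1027, 0.1076]
orientation: [2.511, 1.886, 0.001]
contact_force: [-0.3, -0.8, 3.9]
grip_width: 0.343
grasp_force: 29.9
```

```bash
python3 go.py .501 -.102 .1077
```

```text
t 18.3 pos [ 0.502  -0.1027  0.1076] dp [ 0.0022 -0.0056 -0.0007] yaw 0.0 j6 -0.15 grip 30.2 29.9 F [-0.3 -0.8  3.9] tilt [ 0.002 -0.001 -1.   ]
```

It's seated. Last is green, from the black cup (+0.39).

Request:
send_rows([
  {"dp":[0,0,0],"yaw":0,"gripper":70},
  {"dp":[0,0,0],"yaw":0,"gripper":70},
  {"dp":[0,0,0],"yaw":0,"gripper":70},
  {"dp":[0,0,0],"yaw":0,"gripper":70},
  {"dp":[0,0,-0.1],"yaw":0,"gripper":70},
])

```text
t: 18.68
position: [0.4989, -0.1013, 0.1235]
orientation: [-2.507, -1.883, 0.005]
contact_force: [-0.5, 0.3, 0.1]
grip_width: 0.693
grasp_force: 0.0
```

Request:
send_rows([
  {"dp":[0,0,-0.2],"yaw":0,"gripper":70},
  {"dp":[0.1,0,-0.28],"yaw":0,"gripper":70},
  {"dp":[0.27,0,-0.28],"yaw":0,"gripper":70},
  {"dp":[0.39,0,-0.28],"yaw":0,"gripper":70},
  {"dp":[0.39,0,-0.28],"yaw":0,"gripper":70},
])

```text
t: 19.1
position: [0.5239, -0.0243, 0.1832]
orientation: [2.509, 1.89, 0.003]
contact_force: [0.5, 0.1, -0.2]
grip_width: 0.793
grasp_force: 0.0
```

Request:
send_rows([
  {"dp":[0,0,0],"yaw":0,"gripper":70},
  {"dp":[0,0,0],"yaw":0,"gripper":70},
])

```text
t: 19.27
position: [0.5228, -0.0278, 0.1823]
orientation: [-2.511, -1.887, 0.001]
contact_force: [0.7, -0.5, -1.0]
grip_width: 0.793
grasp_force: 0.0
```

```bash
python3 go.py .523 -.0273 .1065
```

```text
t 19.3 pos [ 0.5228 -0.0278  0.1823] dp [0.0027 0.0007 0.3788] yaw 0.0001 j6 0.0 grip 69.9 0.0 F [ 0.7 -0.5 -1. ] tilt [-0.001 -0.    -1.   ]
```

Request:
send_rows([
  {"dp":[0,0,0.12],"yaw":0,"gripper":70},
  {"dp":[0,0,0.25],"yaw":0,"gripper":70},
  {"dp":[0,0,0.34],"yaw":0,"gripper":70},
  {"dp":[0,0,0.378],"yaw":0,"gripper":70},
  {"dp":[0,0,0.378],"yaw":0,"gripper":45},
])

```text
t: 19.68
position: [0.5214, -0.0281, 0.1049]
orientation: [-2.511, -1.883, 0.005]
contact_force: [-0.6, -0.8, -0.2]
grip_width: 0.741
grasp_force: 0.0
```

Request:
send_rows([
  {"dp":[0,0,0],"yaw":0,"gripper":20},
  {"dp":[0,0,0],"yaw":0,"gripper":20},
  {"dp":[0,0,0],"yaw":0,"gripper":20},
  {"dp":[0,0,0],"yaw":0,"gripper":20},
  {"dp":[0,0,0],"yaw":0,"gripper":20},
])

```text
t: 20.1
position: [0.5236, -0.0276, 0.1079]
orientation: [2.511, 1.886, 0.001]
contact_force: [-2.9, 0.5, 2.2]
grip_width: 0.366
grasp_force: 1.3
```

```bash
python3 go.py .545 .0475 .25
```

```text
t 20.1 pos [ 0.5236 -0.0276  0.1079] dp [ 3.902e-01 -7.000e-04 -7.105e-01] yaw 0.0001 j6 0.0 grip 32.2 1.3 F [-2.9  0.5  2.2] tilt [ 0.001 -0.    -1.   ]
```

Request:
send_rows([
  {"dp":[0,0,0],"yaw":0,"gripper":20},
  {"dp":[0,0,-0.1],"yaw":0,"gripper":20},
  {"dp":[0,0,-0.28],"yaw":0,"gripper":20},
  {"dp":[0,0,-0.48],"yaw":0,"gripper":20},
  {"dp":[0,0,-0.65],"yaw":0,"gripper":20},
])

```text
t: 20.52
position: [0.5226, -0.0272, 0.2385]
orientation: [-2.511, -1.886, 0.001]
contact_force: [0.5, 0.4, -2.9]
grip_width: 0.34
grasp_force: 30.0
```

Request:
send_rows([
  {"dp":[0,0,-0.07],"yaw":0,"gripper":20},
  {"dp":[0.1,0,-0.07],"yaw":0,"gripper":20},
  {"dp":[0.27,0,-0.07],"yaw":0,"gripper":20},
  {"dp":[0.39,0,-0.07],"yaw":0,"gripper":20},
  {"dp":[0.39,0,-0.07],"yaw":0,"gripper":20},
])

```text
t: 20.93
position: [0.545, 0.0512, 0.2508]
orientation: [-2.508, -1.889, -0.002]
contact_force: [-0.4, -1.2, -3.1]
grip_width: 0.34
grasp_force: 30.0
```

Request:
send_rows([
  {"dp":[0,0,0],"yaw":0,"gripper":20},
  {"dp":[0,0,0],"yaw":0,"gripper":20},
])

```text
t: 21.1
position: [0.5443, 0.0473, 0.2504]
orientation: [-2.511, -1.887, 0.002]
contact_force: [-1.0, 0.0, -2.9]
grip_width: 0.346
grasp_force: 30.0
```

```bash
python3 go.py .545 .0475 .1077
```

```text
t 21.1 pos [0.5443 0.0473 0.2504] dp [0.0022 0.0039 0.7135] yaw 0.0001 j6 0.15 grip 30.5 30.0 F [-1.   0.  -2.9] tilt [-0.001 -0.    -1.   ]
```

Request:
send_rows([
  {"dp":[0,0,0.15],"yaw":0,"gripper":20},
  {"dp":[0,0,0.3],"yaw":0,"gripper":20},
  {"dp":[0,0,0.45],"yaw":0,"gripper":20},
  {"dp":[0,0,0.55],"yaw":0,"gripper":20},
  {"dp":[0,0,0.6],"yaw":0,"gripper":20},
])

```text
t: 21.52
position: [0.5425, 0.0466, 0.1276]
orientation: [-2.51, -1.883, 0.007]
contact_force: [-0.6, -0.1, -2.0]
grip_width: 0.343
grasp_force: 30.0
```

Request:
send_rows([
  {"dp":[0,0,0.04],"yaw":0,"gripper":20},
  {"dp":[0,0,0.08],"yaw":0,"gripper":20},
  {"dp":[0,0,0.1],"yaw":0,"gripper":20},
  {"dp":[0,0,0.1],"yaw":0,"gripper":20},
  {"dp":[0,0,0.1],"yaw":0,"gripper":20},
])

```text
t: 21.93
position: [0.5454, 0.0474, 0.1118]
orientation: [2.511, 1.886, 0.002]
contact_force: [0.4, -0.9, -3.9]
grip_width: 0.341
grasp_force: 30.0
```

```bash
python3 go.py .545 .0475 .1077
```

```text
t 21.9 pos [0.5454 0.0474 0.1118] dp [ 0.0001 -0.0024  0.0206] yaw 0.0 j6 0.15 grip 30.0 30.0 F [ 0.4 -0.9 -3.9] tilt [ 0.001 -0.    -1.   ]
```

Request:
send_rows([
  {"dp":[0,0,0.012],"yaw":0,"gripper":20},
  {"dp":[0,0,0.021],"yaw":0,"gripper":20},
  {"dp":[0,0,0.021],"yaw":0,"gripper":20},
  {"dp":[0,0,0.021],"yaw":0,"gripper":20},
])

```text
t: 22.27
position: [0.5454, 0.0475, 0.1078]
orientation: [2.511, 1.886, 0.002]
contact_force: [-1.3, 0.2, 3.3]
grip_width: 0.341
grasp_force: 29.9
```

Request:
send_rows([
  {"dp":[0,0,0],"yaw":0,"gripper":70},
  {"dp":[0,0,0],"yaw":0,"gripper":70},
  {"dp":[0,0,0],"yaw":0,"gripper":70},
  {"dp":[0,0,0],"yaw":0,"gripper":70},
  {"dp":[0,0,-0.1],"yaw":0,"gripper":70},
])

```text
t: 22.68
position: [0.5422, 0.0477, 0.1235]
orientation: [-2.508, -1.884, 0.008]
contact_force: [-0.9, 0.6, -0.8]
grip_width: 0.695
grasp_force: 0.0
```

Request:
send_rows([
  {"dp":[0,0,-0.2],"yaw":0,"gripper":70},
  {"dp":[0,0,-0.4],"yaw":0,"gripper":70},
  {"dp":[0,0,-0.6],"yaw":0,"gripper":70},
  {"dp":[0.2,0,-0.7],"yaw":0,"gripper":70},
  {"dp":[0.4,0,-0.7],"yaw":0,"gripper":70},
])

```text
t: 23.1
position: [0.5699, 0.1222, 0.2734]
orientation: [2.511, 1.877, 0.013]
contact_force: [2.3, -0.0, 0.6]
grip_width: 0.797
grasp_force: 0.0
```

Request:
send_rows([
  {"dp":[0.2,-0.1,0],"yaw":0,"gripper":70},
  {"dp":[0.4,-0.1,0],"yaw":0,"gripper":70},
  {"dp":[0.6,-0.1,0],"yaw":0,"gripper":70},
  {"dp":[0.8,-0.1,0],"yaw":0,"gripper":70},
  {"dp":[0.8,-0.1,0],"yaw":0,"gripper":70},
])

```text
t: 23.52
position: [0.5923, 0.2888, 0.2659]
orientation: [-2.506, -1.892, -0.002]
contact_force: [-0.9, -0.5, 0.3]
grip_width: 0.791
grasp_force: 0.0
```

Run:
```python
from plant import viewer
from h import *
t=viewer.snapshot("scene")["image"][110:260,240:400];b=viewer.snapshot("top")["image"][110:290,180:430]
cv2.imwrite("pics/f1.png",cv2.resize(t,None,fx=3.6,fy=3.6,interpolation=cv2.INTER_CUBIC));cv2.imwrite("pics/f2.png",cv2.resize(b,None,fx=3.2,fy=3.2,interpolation=cv2.INTER_CUBIC))
```

```text
(no output)
```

View pics/f1.png

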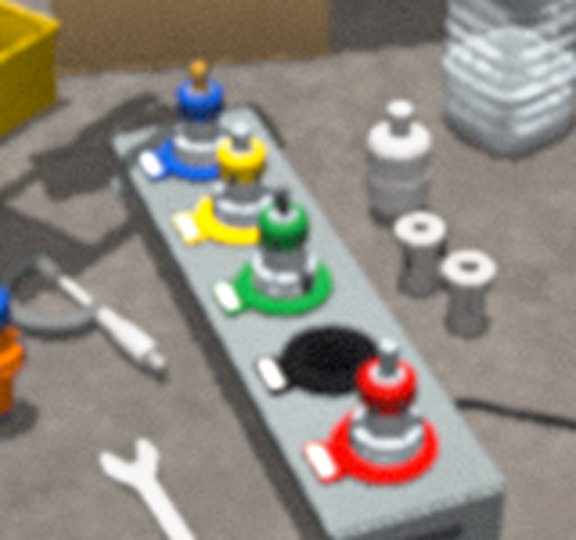

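View pics/f2.png

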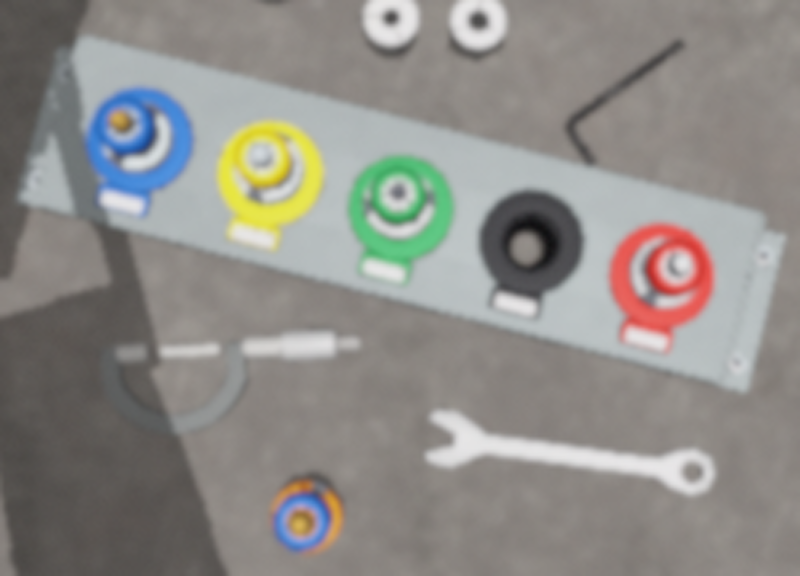

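All four holders stand upright in their matching cups: blue (200,100), yellow (241,157), green (283,225) and red (386,385) in the scene crop. The black cup at (531,243) in the top crop is empty, and neither the micrometer nor the decoy has moved.

Request:
send_rows([
  {"dp":[0,0,0],"yaw":0,"gripper":70},
  {"dp":[0,0,0],"yaw":0,"gripper":70},
  {"dp":[0,0,0],"yaw":0,"gripper":70},
])

```text
t: 23.87
position: [0.5923, 0.2811, 0.267]
orientation: [2.514, 1.884, 0.0]
contact_force: [0.1, -0.1, -0.4]
grip_width: 0.792
grasp_force: 0.0
```

```bash
python3 -c "
from plant import ticket
print(ticket.finish_job())"
```

```text
the job is handed in; nothing more can be done
None
```

I handed the job in at about 24 s, with all four holders seated upright in their matching cups, the black pocket empty and the micrometer unmoved in the final pictures; the hand-in gave no verdict.

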